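# Refit the push-fit lid of a kettle

### The job

Take the kettle's lid out of the draining tray, lower it into the kettle's mouth and turn it until its red key drops into the notch by the handle, then let go, so that its front edge, on the spout side, lies propped up on the catch. Then press the front of the lid down until it clicks home, flush on the rim; stop pushing there without leaning on it, and leave the kettle standing on its base and all the other things where they are.

Things in the scene. Friction and masses are not known exactly. Their poses are not given: they have to be found in the camera images.
- lid_grip (a point): Centre of the black grip bar (56 long, 16 wide, 30 high) on top of the loose kettle lid, which stands upright in the white tray. The point is 15 below the bar's top, 15 above the lid's steel top plate and 56 above the lid's underside. z up; x runs along the bar towards the lid's red key, which is marked by red spots on bar and plate.
- lid: The same lid, steel and black, about 160 g; origin at the centre of its underside, axes as the grip's. Top plate 128 across, 5 thick, its underside 36 above the origin; below it a plug with guide ribs, 105 across and 22 deep, then tapering to 88 across. A steel lug on the plug, on the side away from the key, meets the kettle's catch.
- lid_key (a point): Middle of the foot of the lid's red key: 60 from the lid's axis on its x side, 16 below the plate. The key is 9 wide and reaches 64 from the axis. Height above the mouth point: 0 with the key standing on the rim, -16 when home.
- lid_front (a point): Lid's front edge, opposite the key: on the underside of the plate, 60 from the axis. Height above the mouth point: about 12 when the lid is let go with its key in the notch and its front propped on the catch, 0 when home.
- kettle_mouth (a point): Centre of the kettle's round mouth, level with its black rim, 174 above the table. z up; x points to the handle, which may point any way; the spout is opposite. On the handle side the rim has a notch for the key, 14 wide, 18 deep, with a red mark outside it. Height of the lid's grip point above this point, lid level: 36 with the key standing on the rim, 31 when the lug meets the catch, 20 fully home (plate on rim).
- kettle: Loose steel kettle, 0.95 kg, on a fixed power base; origin at the centre of its underside. Mouth 108 across, rim 137 across, handle out to 126 from the axis and no higher than the rim. A spring catch in the mouth on the spout side holds the lid: pushing past it takes about 8 to 12 N on the front end of the grip bar, more nearer the key; then the lid snaps down and is rigid. Over 40 N is leaning on it.
- power_base: Black round power base, fixed, 166 across, 14 high, under the kettle; a low plinth on it keeps the kettle from sliding. Origin at the centre of its underside.
- tray: White draining tray, fixed, 330 by 210, walls 22 high, floor 5 thick; origin at the centre of its underside, x along its length. The lid stands at one end, a mug at the other.
- mug_tray: Yellow mug in the tray, 82 across, 92 high, handle out to 78 from its axis along its y; origin at the centre of its underside. Leave alone.
- mug_table: Blue mug on the table on the robot's side of the kettle, 82 across, 92 high, handle out to 78 along its y; origin at the centre of its underside. Leave alone.
- sugar_jar: White sugar jar with a red cap beyond the kettle, 76 across, 120 high; origin at the centre of its underside. Leave alone.
- flask: Green flask with a steel cap, 86 across, 250 high, standing between tray and kettle, the tallest thing there; origin at the centre of its underside. Leave alone.
- tea_caddy: Red tea tin with a brass lid between tray and kettle, 98 by 78, 128 high; origin at the centre of its underside. Leave alone.
- bowl: White bowl near the robot, 100 across, 45 high; origin at the centre of its underside. Leave alone.
There are look-alikes about, which are no part of the job. Of the things that look like the lid, take the one that is farthest to the robot's right at the start.

How it is judged:
By the outcome, as a careful person would: the job done as asked, in the order asked, and still so for the second after the job is handed in, with the robot touching nothing.
It also fails if it takes over 58 s, if anything falls off the work surface, if the arm or the gripper's body presses on something with over 40 N, if the wrist force passes 120 N, or if a joint passes its speed limit or range.

### The arm

A 6-joint arm with a two-finger parallel gripper is mounted at the origin on the work surface. World frame = base frame: x ahead of the robot, y to its left, z up, the work surface at z = 0. Lengths are in m, angles in degrees, forces in N, time in s.
With the tool pointing down it reaches from about 0.25 to 0.725 m from the base axis. Payload 4 kg.
Tool frame: the origin (TCP) lies at the very end of the fingers, on their centre line; the grasp point (between the pads) lies 19 mm behind it; z points along the fingers, y is the line along which they close (so a half turn about z gives the same grasp; the last joint's range is limited). The gripper opens to 85 mm and grips with 20 to 120 N. Pads are 22 mm wide; open, the fingers measure 114 mm over their backs; the gripper's body (76 mm by 85 mm) begins 54 mm behind the grasp point. The pads swing forward as they close: fully open they stand 13 mm farther back than shut.
Start: joints at [-76.089, 13.785, 0.286, 76.501, 0, 90], TCP at [0.12, -0.485, 0.231] pointing down, gripper open.
Joint ranges: [-155.79, 155.79], [-60.16, 107.12], [-62.33, 73.08], [-114, 123.19], [-81.49, 82.49], [-180, 180]. Speed limits (degrees/s): [159.86, 159.86, 180, 180, 180, 180].

### API

Orientations are given as [roll, pitch, yaw] about the fixed x, y, z axes, in that order (R = Rz(yaw) Ry(pitch) Rx(roll)).
In Python, from rig import ctrl gives the robot as it stands. The module is installed in compiled form; this text tells all that it offers.
- The arm moves only by the shell command python3 -m creep 'ROWS' [FORCE]. ROWS is JSON, a list of rows, each a list of 3 entries, a list of its own where there are three numbers: the shift along the tool's x, y, z in units of 30 mm (1.0 is 30 mm), then the turn, a rotation vector about the tool's x, y, z in units of 5 degrees (1.0 is 5 degrees), then the closure, from 0 (fully open) to 1 (shut). In form: [[[tx, ty, tz], [ax, ay, az], claw], ...]. A call has 1 to 10 rows; each row is the pose to reach, as a shift and turn from the pose commanded when the call began, along the tool's axes at that moment; what a row does not reach only later rows make up. A row lasts 1/12 s, in which the tool goes at most 41.7 mm and 7.16 degrees, less where a joint would pass 70% of its speed; a pose out of reach is approached as far as the arm can. A call with a gripper value outside its range is refused whole. The fingers move at their own pace and stop on an object; FORCE is the grip in N (left out, the last holds). Time passes only in rows, so rows that repeat a pose let the fingers close. It gives the time, the measured TCP pose, the force, the opening and the grip force at its end, in the units of the state.
- ctrl.observe(): the state, without advancing time (a new reading comes with each control period).
- ctrl.capture(name): name is "scene" or "side" or "wrist"; returns a dict with "frame" (400x640x3 uint8, blue, green, red), "camera_matrix" (3x3 intrinsics, pixels), "origin" and "rotation" of the camera in the world. Camera axes: x right, y down, z forward; pixel columns grow to the right and rows downward; lengths in m; the calibration is good to about 2 mm. A picture is of the moment at which its call begins. There is no depth.
- ctrl.sign_off(): hands the job in; it is judged then, once.
The state is a dict: "time_s": time; "joint_pos": joint angles; "qd": joint speeds; "joint_torque": joint torques, N m; "tool_pos": TCP position; "ee_rot": TCP orientation; "force": force on the tool from outside, world axes, zero at the start; "wrist_torque": the same for the moment, N m; "grip_width": opening from 0.0 (shut) to 1.0 (fully open); "grip_force": force on a finger pad.
Only numpy, scipy, OpenCV 4.12 (cv2) and the standard library are available. Lean on these libraries where they do the work, as an engineer would, in place of code of your own. Each camera call takes 0.05 s, during which the arm holds its last target. There are 200 camera calls.

## Working session

There is one attempt and no reset: what is moved stays moved. The work goes in short steps, Python scripts to look and compute and a shell command to move; the robot and the scene stay as the last step left them, time stands still between calls to the robot, and variables do not carry over. Pictures are saved under pics/ and viewed, at most 13 in all, crops included, and the job is handed in when it is done.

```bash
mkdir -p pics
cat > h.py <<'E'
import numpy as np, cv2
from scipy.spatial.transform import Rotation as R
from rig import ctrl
def cap(n,f=None):
    c=ctrl.capture(n); c={k:np.array(v) for k,v in c.items()}
    if f: cv2.imwrite('pics/'+f,c['frame'])
    np.savez('/tmp/'+n+'.npz',**c)
    return c
def ray(c,u,v):
    d=c['rotation']@np.linalg.inv(c['camera_matrix'])@np.array([u,v,1.]); return c['origin'],d
def plane(c,u,v,z):
    o,d=ray(c,u,v); return o+d*(z-o[2])/d[2]
def proj(c,p):
    q=c['camera_matrix']@(c['rotation'].T@(np.array(p)-c['origin'])); return q[:2]/q[2]
def load(n): return dict(np.load('/tmp/'+n+'.npz'))
E
python3 - <<'E'
from h import *
a=cap('scene','a.png');b=cap('side','b.png');w=cap('wrist','w.png')
for c in(a,b,w):print(c['origin'],c['rotation'][:,2])
print(ctrl.observe())
E
```

```text
Traceback (most recent call last):
IndexError: too many indices for array: array is 1-dimensional, but 2 were indexed
```

View pics/a.png

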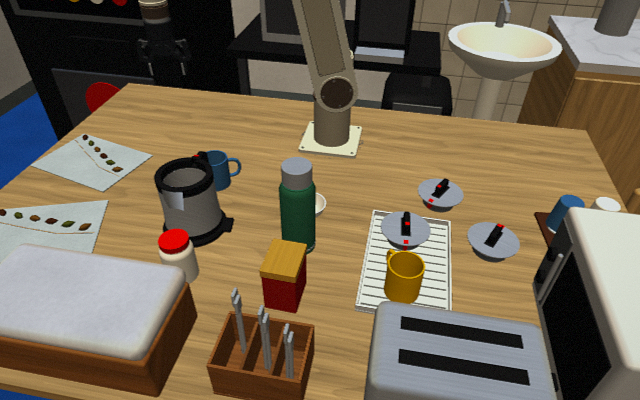

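View pics/b.png

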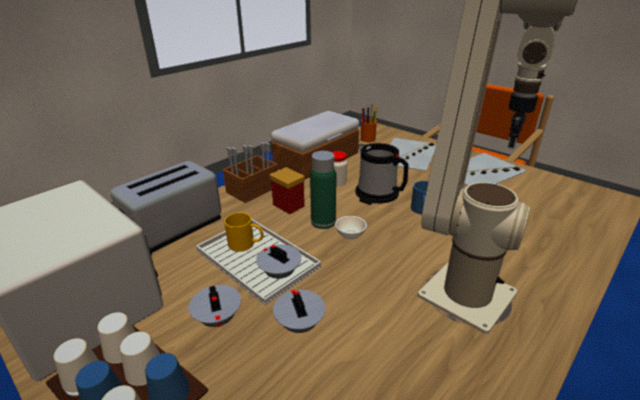

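View pics/w.png

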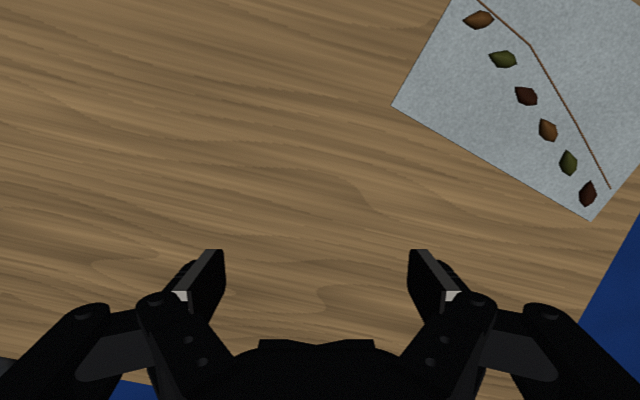

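The scene view shows the kettle at (190,200) and three lids at (440,190), (405,228) and (493,238). The tray lid at (405,228) is leftmost in the picture, which is the robot's right. The side view shows the kettle at (382,172), its handle towards the robot, and the tray lid at (280,260). The wrist view shows only paper and table.

Run:
```python
from h import *
for n in('scene','side','wrist'):
    c=load(n);print(n,c['origin'],c['rotation'],c['camera_matrix'].tolist())
print(ctrl.observe())
a=load('scene')['frame'];b=load('side')['frame']
k=cv2.resize(a[130:260,140:270],(390,390),interpolation=2);l=cv2.resize(a[200:260,370:440],(390,334),interpolation=2)
k2=cv2.resize(b[130:220,340:430],(390,390),interpolation=2);l2=cv2.resize(b[235:285,245:315],(390,279),interpolation=2)
im=np.zeros((600,800,3),np.uint8);
s=lambda x,h:cv2.resize(x,(390,h))
im[:300,:390]=cv2.resize(k,(390,300));im[:300,400:790]=cv2.resize(k2,(390,300));im[305:590,:390]=s(l,285);im[305:584,400:790]=l2
cv2.imwrite('pics/c.png',im)
```

```text
scene [1.3033645  0.20398501 0.82505607] [-130.04436172   -1.20114178  100.24123496] [[445.88974471777914, 0.0, 327.06711190779237], [0.0, 445.88974471777914, 202.38311912105704], [0.0, 0.0, 1.0]]
side [-0.26275674  0.84710234  0.77561874] [-120.49936153    0.82395605 -136.69118861] [[406.14598372812, 0.0, 315.9250300719289], [0.0, 406.14598372812, 196.76482925581934], [0.0, 0.0, 1.0]]
wrist [ 0.18727564 -0.46793384  0.37299525] [ 1.64170661e+02  1.31722237e-01 -7.60959234e+01] [[306.92595982955385, 0.0, 315.98740428845855], [0.0, 306.92595982955385, 199.47466177989944], [0.0, 0.0, 1.0]]
{'time_s': 0.15, 'joint_pos': array([-7.60889795e+01,  1.38226184e+01,  2.30410608e-01,  7.65038109e+01,
        5.85465278e-04,  9.00015070e+01]), 'qd': array([-0.04718529, -0.16090974,  0.29100724,  0.08169905,  0.01839593,
       -0.02086245]), 'joint_torque': array([-6.10711413e-04, -3.72634149e+01,  2.52638733e+01,  1.23252673e-02,
        4.02016997e-05, -4.66791747e-06]), 'tool_pos': array([ 0.12008947, -0.48484621,  0.23060768]), 'ee_rot': array([-1.79903981e+02, -5.82938950e-04,  1.39095125e+01]), 'force': array([ 0.00488372,  0.19991716, -0.17180373]), 'wrist_torque': array([-0.03078389, -0.01355307, -0.04537294]), 'grip_force': 0.0, 'grip_width': 1.0024095478933766}
```

View pics/c.png

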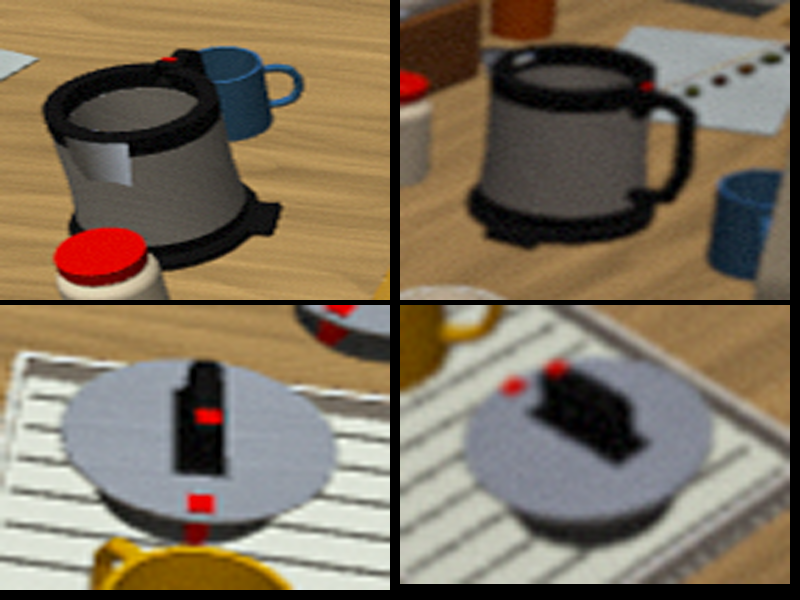

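The crops show the tray lid's bar pointing towards the mug, with red spots on the bar and on the plate's near side. The kettle's red mark is at about scene (196,156) and side (397,156), so its handle points roughly towards the robot.

```bash
cat > h2.py <<'E'
from h import *
import h
def fix(c):
    c=dict(c)
    if c['rotation'].shape==(3,): c['rotation']=R.from_euler('xyz',c['rotation'],degrees=True).as_matrix()
    return c
_cap,_load=h.cap,h.load
def cap(*a): return fix(_cap(*a))
def load(n): return fix(_load(n))
def red(c): 
    f=c['frame'].astype(int); m=((f[...,2]>130)&(f[...,1]<70)&(f[...,0]<70)).astype(np.uint8)
    n,_,s,ct=cv2.connectedComponentsWithStats(m); return [(ct[i].round(1).tolist(),int(s[i,4]),s[i,:4].tolist()) for i in range(1,n) if s[i,4]>2]
def two(c1,p1,c2,p2):
    (o1,d1),(o2,d2)=ray(c1,*p1),ray(c2,*p2)
    t=np.linalg.lstsq(np.c_[d1,-d2],o2-o1,rcond=None)[0]; a,b=o1+t[0]*d1,o2+t[1]*d2
    return (a+b)/2,np.linalg.norm(a-b)
def circ(P):
    P=np.array(P);A=np.c_[2*P[:,:2],np.ones(len(P))];s=np.linalg.lstsq(A,(P[:,:2]**2).sum(1),rcond=None)[0]
    return s[:2],np.sqrt(s[2]+s[0]**2+s[1]**2)
E
python3 - <<'E'
from h2 import *
a,b=load('scene'),load('side')
for c in(a,b):print([(r[0],r[1]) for r in red(c)])
w=load('wrist');print(w['rotation'][:,2], plane(w,320,200,0))
# plate masks : grey-blue
for c,(x0,x1,y0,y1) in((a,(375,435,205,250)),(b,(250,308,240,282))):
    f=c['frame'][y0:y1,x0:x1];hsv=cv2.cvtColor(f,cv2.COLOR_BGR2HSV).astype(int)
    m=((hsv[...,0]>100)&(hsv[...,0]<130)&(hsv[...,1]>18)&(hsv[...,2]>70)).astype(np.uint8)
    m=cv2.morphologyEx(m,cv2.MORPH_OPEN,np.ones((3,3)))
    cs,_=cv2.findContours(m,0,2);k=cv2.convexHull(max(cs,key=cv2.contourArea))[:,0]
    P=[plane(c,u+x0,v+y0,.045) for u,v in k];print('lid',circ(P),m.sum())
# kettle mouth by scene (outer black widest pts) 
P=[plane(a,140+x/3,130+y/2.308,.174) for x,y in((45,108),(60,84),(100,68),(150,64),(220,95),(215,112))];print('k scene',circ(P))
P=[plane(b,340+x/4.333,130+y/3.333,.174) for x,y in((490,70),(510,55),(560,46),(610,50),(645,65),(657,80))]
P=[plane(b,340+(x-400)/4.333,130+y/3.333,.174) for x,y in((490,70),(510,55),(560,46),(610,50),(645,65),(657,80))];print('k side',circ(P))
for n,p,q in(('kettle mark',(196,156),(397,156)),):print(n,two(a,p,b,q))
E
```

```text
[([99.5, 82.0], 4), ([107.0, 83.6], 9), ([116.3, 87.9], 9), ([196.0, 155.0], 5), ([438.7, 185.6], 7), ([430.5, 200.0], 10), ([407.0, 223.0], 15), ([500.4, 225.2], 16), ([172.9, 238.6], 500), ([405.5, 241.5], 16)]
[([487.6, 86.4], 7), ([502.1, 89.2], 32), ([539.8, 95.5], 12), ([338.8, 154.4], 85), ([500.0, 154.0], 3), ([517.5, 159.0], 4), ([523.1, 161.4], 7), ([272.5, 245.7], 6), ([264.8, 249.4], 5), ([294.4, 291.6], 21), ([213.7, 298.0], 13), ([217.2, 317.4], 16)]
[-0.265312   -0.06339955 -0.9620759 ] [ 0.0849665  -0.49760108  0.        ]
lid (array([0.44439061, 0.26853672]), np.float64(0.06176509123667878)) 1016
lid (array([0.44052679, 0.27047537]), np.float64(0.06101812519422998)) 709
k scene (array([ 0.50163649, -0.27996978]), np.float64(0.07040963932522709))
k side (array([ 0.49308833, -0.27625178]), np.float64(0.06753929736287612))
kettle mark (array([ 0.4249832 , -0.2822091 ,  0.17455696]), np.float64(0.0005715528828151107))
```

```bash
python3 -m creep '[[[2,-0.5,-3],[0,0,0],0],[[12,-4,-5.6],[0,0,0],0],[[12,-4,-5.6],[0,0,0],0],[[12,-4,-5.6],[0,0,0],0],[[12,-4,-5.6],[0,0,0],0],[[12,-4,-5.6],[0,0,0],0],[[12,-4,-5.6],[0,0,0],0],[[12,-4,-5.6],[0,0,0],0],[[12,-4,-5.6],[0,0,0],0],[[12,-4,-5.6],[0,0,0],0]]'
python3 -m creep '[[[0.8,-0.2,-0.2],[0,0,0],0],[[0.8,-0.2,-0.2],[0,0,0],0],[[0.8,-0.2,-0.2],[0,0,0],0],[[0.8,-0.2,-0.2],[0,0,0],0]]'
python3 - <<'E'
from h2 import *
c=cap('wrist','w2.png');print(c['origin'],red(c),proj(c,(.497,-.278,.174)))
a,b=load('scene'),load('side')
print('barspot',plane(a,407,223,.076),plane(b,272.5,245.7,.076));print('platespot',plane(a,405.5,241.5,.046),plane(b,264.8,249.4,.046))
print('flask top',plane(a,297,166,.25),plane(b,322,157,.25))
E
```

```text
time_s: 0.98
tool_pos: [0.4378, -0.2834, 0.3981]
ee_rot: [-180.0, 0.0, 13.9]
force: [1.3, -1.8, 0.1]
grip_width: 0.999
grip_force: 0.0
time_s: 1.32
tool_pos: [0.4581, -0.2734, 0.4027]
ee_rot: [-179.9, 0.1, 13.9]
force: [0.3, -0.3, 0.4]
grip_width: 1.002
grip_force: 0.0
[ 0.52543586 -0.25638355  0.54509908] [([334.0, 9.6], 959, [308, 0, 53, 24]), ([316.1, 199.7], 29, [312, 198, 10, 5])] [328.26158225 140.54264321]
barspot [0.46151893 0.27008496 0.076     ] [0.46385346 0.26981847 0.076     ]
platespot [0.49672063 0.27194186 0.046     ] [0.49836338 0.2718892  0.046     ]
flask top [0.51793256 0.00663478 0.25      ] [0.50536111 0.01618958 0.25      ]
```

View pics/w2.png

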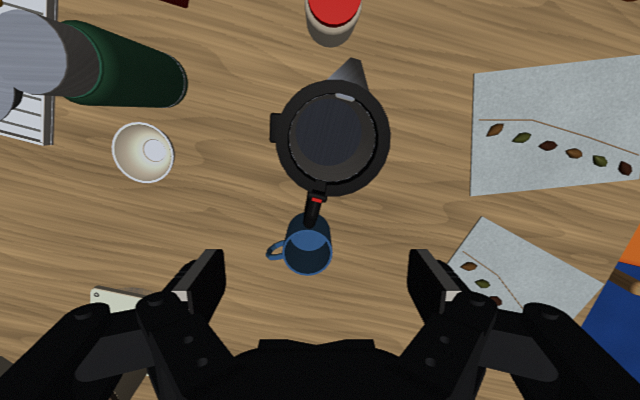

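The wrist view shows the rim centred near (333,138), the red mark at (316,200) on the handle side, the catch at (344,98) on the spout side, and the blue mug near the handle.

Run:
```python
from h2 import *
c=load('wrist');g=cv2.cvtColor(c['frame'],cv2.COLOR_BGR2GRAY)
g=cv2.GaussianBlur(g,(3,3),0).astype(float)
c0=np.array([333.,138.]);O=[];I=[]
for t in np.arange(0,360,4):
    d=np.array([np.cos(np.radians(t)),np.sin(np.radians(t))])
    rr=np.arange(30,70,.5);v=np.array([g[int(round(y)),int(round(x))] for x,y in c0+rr[:,None]*d])
    gr=np.gradient(v); k=np.argmax(gr*(rr>50)); 
    if gr[k]>4: O.append(c0+rr[k]*d)
def rob(P,z):
    P=np.array([plane(c,u,v,z) for u,v in P])
    for i in range(8):
        x,r=circ(P);e=np.abs(np.hypot(*(P[:,:2]-x).T)-r);P=P[e<max(.0015,np.percentile(e,85))]
    return x,r,len(P),e.max()
print(len(O),rob(O,.174),rob(O,.168))
x=rob(O,.174)[0]
m=plane(c,316.1,199.7,.174);print('mark',m,np.degrees(np.arctan2(*(m[:2]-x)[::-1])),np.hypot(*(m[:2]-x)))
k=plane(c,344,98,.170);print('catch dir',np.degrees(np.arctan2(*(k[:2]-x)[::-1])))
h=cv2.resize(c['frame'][70:230,250:420],(680,600),interpolation=2);cv2.imwrite('pics/k.png',h)
```

```text
89 (array([ 0.49823872, -0.28278824]), np.float64(0.06850370843911967), 71, np.float64(0.0011713279299164076)) (array([ 0.49779899, -0.28321516]), np.float64(0.06961128934270112), 71, np.float64(0.0011902661812373816))
mark [ 0.42232139 -0.28156845  0.174     ] 179.07948713626033 0.07592713495331538
catch dir -1.095627362078693
```

View pics/k.png

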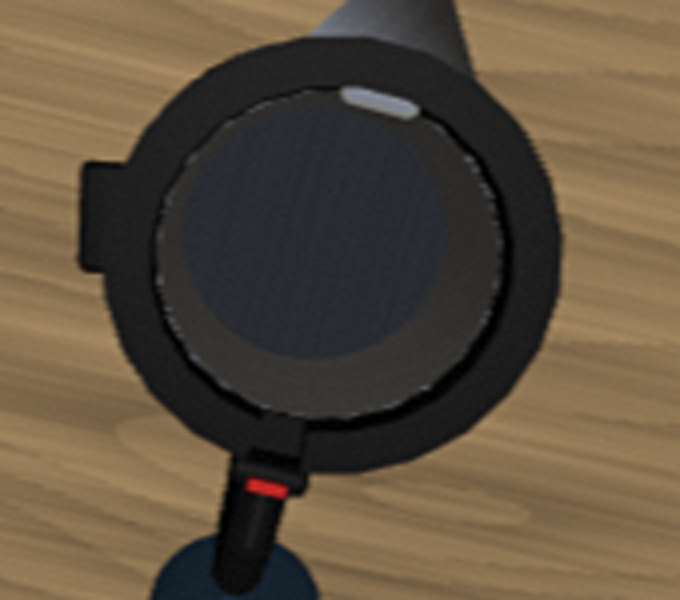

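The crop shows the notch at (270,435) next to the red mark at (267,487), with the catch opposite at (380,102). The fitted rim radius is 68.5 mm, which matches the given 137 mm. Next I go to the lid.

```bash
python3 -m creep '[[[1,-8,0],[0,0,1],0],[[2,-16,0],[0,0,2.28],0],[[2,-16,0],[0,0,2.28],0],[[2,-16,0],[0,0,2.28],0],[[2,-16,0],[0,0,2.28],0],[[2,-16,0],[0,0,2.28],0],[[2.47,-18,3.4],[0,0,2.28],0],[[2.47,-18,3.4],[0,0,2.28],0],[[2.47,-18,3.4],[0,0,2.28],0],[[2.47,-18,3.4],[0,0,2.28],0]]' >/dev/null
python3 - <<'E'
from h2 import *
s=ctrl.observe();Rt=R.from_euler('xyz',s['ee_rot'],degrees=True)
print(s['tool_pos'],s['ee_rot'],Rt.inv().apply(np.array([.40,.27,.30])-s['tool_pos'])/.03,-(2.5-s['ee_rot'][2])/5)
E
```

```text
[0.41958212 0.04564304 0.3518647 ] [-1.78302255e+02  6.90910132e-02  5.06203223e+00] [ 0.01175884 -7.45247604  1.95046032] 0.5124064463793949
```

```bash
python3 -m creep '[[[0,-7.1,1.8],[0,0,0.4],0],[[0,-7.1,1.8],[0,0,0.4],0],[[0,-7.1,1.8],[0,0,0.4],0],[[0,-7.1,1.8],[0,0,0.4],0],[[0,-7.1,1.8],[0,0,0.4],0],[[0,-7.1,1.8],[0,0,0.4],0],[[0,-7.1,1.8],[0,0,0.4],0],[[0,-7.1,1.8],[0,0,0.4],0],[[0,-7.1,1.8],[0,0,0.4],0]]'
python3 - <<'E'
from h2 import *
c=cap('wrist','w3.png')
for r in red(c):print(r[0],r[1],plane(c,*r[0],.076),plane(c,*r[0],.046))
p=proj(c,(.4424,.2695,.046));print(p)
E
```

```text
time_s: 2.95
tool_pos: [0.4217, 0.0619, 0.3111]
ee_rot: [-176.4, 0.1, 5.9]
force: [-0.3, -0.1, 0.1]
grip_width: 1.003
grip_force: 0.0
[172.9, 90.6] 87 [0.49601766 0.25731922 0.076     ] [0.49635614 0.27296784 0.046     ]
[163.1, 119.4] 59 [0.46111796 0.27066412 0.076     ] [0.4586803  0.28737427 0.046     ]
[10.3, 155.0] 62 [0.39408344 0.47849771 0.076     ] [0.38631343 0.51174026 0.046     ]
[137.2, 216.5] 56 [0.32894259 0.31166221 0.076     ] [0.31599087 0.33163361 0.046     ]
[113.7, 242.1] 38 [0.28634961 0.34803409 0.076     ] [0.27000977 0.37089874 0.046     ]
[176.58874054 133.31136032]
```

View pics/w3.png

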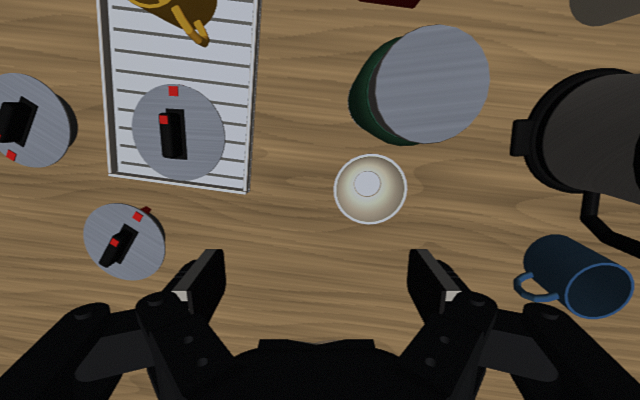

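The tray lid shows at (178,132), with its red spots at (173,91) and (163,119), and its bar points along image up. The arm barely moved in y and has tilted slightly, so I'll check the joints.

Run:
```python
from h2 import *
s=ctrl.observe();print(s['time_s'],s['joint_pos'].round(2),s['qd'].round(1),s['joint_torque'].round(1),s['force'])
```

```text
3.0 [  5.81   4.15   0.41  86.41   3.59 179.94] [ 0.  -0.1  0.3  0.5  0.   0.1] [ -0.  -30.   26.3   0.    0.2  -0. ] [-0.51366593  0.21522101 -0.9170011 ]
```

```bash
cat >> h2.py <<'E'
def rel(p,yaw):
    s=ctrl.observe();A=R.from_euler('xyz',s['ee_rot'],degrees=True);B=R.from_euler('xyz',[180,0,yaw],degrees=True)
    print(s['time_s'],'pos',s['tool_pos'].round(4),'rot',s['ee_rot'].round(2),'F',s['force'].round(1),'q',s['joint_pos'].round(0))
    print('shift',(A.inv().apply(np.array(p)-s['tool_pos'])/.03).round(3),'turn',(np.degrees((A.inv()*B).as_rotvec())/5).round(3),'grip',s['grip_width'],s['grip_force'])
E
python3 -c "
from h2 import *
rel((.40,.20,.34),76)"
```

```text
3.0 pos [0.4216 0.0619 0.3108] rot [-1.7641e+02  1.5000e-01  5.8600e+00] F [-0.5  0.2 -0.9] q [  6.   4.   0.  86.   4. 180.]
shift [-0.25  -4.703 -0.679] turn [ -0.644  -0.412 -14.024] grip 1.0026192272764132 0.0
```

```bash
python3 -m creep '[[[-0.25,-2,-0.7],[-0.6,-0.4,-14],0],[[-0.25,-4.7,-0.7],[-0.6,-0.4,-14],0],[[-0.25,-4.7,-0.7],[-0.6,-0.4,-14],0],[[-0.25,-4.7,-0.7],[-0.6,-0.4,-14],0],[[-0.25,-4.7,-0.7],[-0.6,-0.4,-14],0],[[-0.25,-4.7,-0.7],[-0.6,-0.4,-14],0],[[-0.25,-4.7,-0.7],[-0.6,-0.4,-14],0],[[-0.25,-4.7,-0.7],[-0.6,-0.4,-14],0],[[-0.25,-4.7,-0.7],[-0.6,-0.4,-14],0],[[-0.25,-4.7,-0.7],[-0.6,-0.4,-14],0]]'
python3 -c "
from h2 import *
rel((.40,.27,.30),147)"
```

```text
time_s: 3.83
tool_pos: [0.4001, 0.2001, 0.3411]
ee_rot: [-179.9, -0.2, 76.2]
force: [-0.3, 0.0, 0.4]
grip_width: 1.002
grip_force: 0.0
3.8333 pos [0.4001 0.2001 0.3411] rot [-1.799e+02 -1.700e-01  7.624e+01] F [-0.3  0.   0.4] q [ 26.   7.   8.  91.   0. 130.]
shift [ 2.257 -0.553  1.378] turn [ 5.0000e-03 -4.2000e-02 -1.4152e+01] grip 1.0016736942854447 0.0
```

```bash
python3 -m creep '[[[2.26,-0.55,1.4],[0,0,-14.3],0],[[2.26,-0.55,1.4],[0,0,-14.3],0],[[2.26,-0.55,1.4],[0,0,-14.3],0],[[2.26,-0.55,1.4],[0,0,-14.3],0],[[2.26,-0.55,1.4],[0,0,-14.3],0],[[2.26,-0.55,1.4],[0,0,-14.3],0],[[2.26,-0.55,1.4],[0,0,-14.3],0],[[2.26,-0.55,1.4],[0,0,-14.3],0],[[2.26,-0.55,1.4],[0,0,-14.3],0],[[2.26,-0.55,1.4],[0,0,-14.3],0]]' >/dev/null
python3 -m creep '[[[0,0,0],[0,0,-14.3],0],[[0,0,0],[0,0,-14.3],0],[[0,0,0],[0,0,-14.3],0],[[0,0,0],[0,0,-14.3],0],[[0,0,0],[0,0,-14.3],0],[[0,0,0],[0,0,-14.3],0],[[0,0,0],[0,0,-14.3],0],[[0,0,0],[0,0,-14.3],0],[[0,0,0],[0,0,-14.3],0],[[0,0,0],[0,0,-14.3],0]]' >/dev/null
python3 -m creep '[[[0,0,0],[0,0,-14.3],0],[[0,0,0],[0,0,-14.3],0],[[0,0,0],[0,0,-14.3],0],[[0,0,0],[0,0,-14.3],0],[[0,0,0],[0,0,-14.3],0],[[0,0,0],[0,0,-14.3],0],[[0,0,0],[0,0,-14.3],0],[[0,0,0],[0,0,-14.3],0],[[0,0,0],[0,0,-14.3],0],[[0,0,0],[0,0,-14.3],0]]' >/dev/null
python3 -m creep '[[[0,0,0],[0,0,-14.3],0],[[0,0,0],[0,0,-14.3],0],[[0,0,0],[0,0,-14.3],0],[[0,0,0],[0,0,-14.3],0],[[0,0,0],[0,0,-14.3],0],[[0,0,0],[0,0,-14.3],0],[[0,0,0],[0,0,-14.3],0],[[0,0,0],[0,0,-14.3],0],[[0,0,0],[0,0,-14.3],0],[[0,0,0],[0,0,-14.3],0]]' >/dev/null
cat > lid.py <<'E'
from h2 import *
rel((.40,.27,.25),2.5)
c=cap('wrist','w4.png');f=c['frame']
for r in red(c):print(r[0],r[1],plane(c,*r[0],.076),plane(c,*r[0],.046))
p=proj(c,(.4424,.2695,.046));print('exp',p)
hsv=cv2.cvtColor(f,cv2.COLOR_BGR2HSV);print(hsv[int(p[1])-30:int(p[1])+31:10,int(p[0])+30].tolist())
E
python3 lid.py
```

```text
7.1667 pos [0.4005 0.2699 0.2993] rot [-1.7979e+02  6.0000e-02  2.2400e+00] F [-0.1 -0.7 -0.3] q [  34.   11.    6.   86.    0. -148.]
shift [-0.016  0.003  1.644] turn [-0.041  0.012 -0.051] grip 1.0000595180780067 0.0
[317.0, 89.4] 89 [0.49432813 0.27395188 0.076     ] [0.496338   0.27406281 0.046     ]
[318.3, 119.8] 73 [0.46132417 0.27113252 0.076     ] [0.46062696 0.2710122  0.046     ]
[127.3, 153.1] 53 [0.41406246 0.49685459 0.076     ] [0.40948871 0.51524866 0.046     ]
[131.7, 173.4] 67 [0.38958519 0.49468987 0.076     ] [0.38300373 0.51290638 0.046     ]
[269.1, 227.0] 60 [0.32693023 0.3282594  0.076     ] [0.31520963 0.3328248  0.046     ]
[253.3, 256.2] 44 [0.28526614 0.34905472 0.076     ] [0.27012813 0.35532581 0.046     ]
exp [318.9028062  134.72327248]
[[110, 30, 126], [109, 31, 131], [110, 30, 128], [110, 30, 126], [112, 30, 128], [108, 30, 128], [111, 32, 126]]
```

View pics/w4.png

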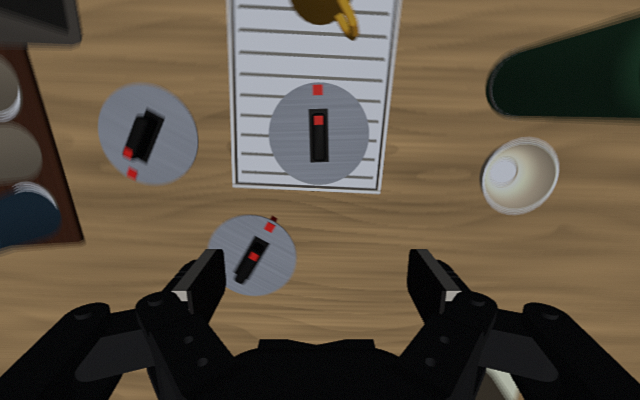

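The lid is clear at (319,134), bar vertical, with red spots at (317,89) and (318,120). I'll fit the plate for its exact centre.

Run:
```python
from h2 import *
c=load('wrist');x0,x1,y0,y1=262,376,76,192
hsv=cv2.cvtColor(c['frame'][y0:y1,x0:x1],cv2.COLOR_BGR2HSV).astype(int)
m=((hsv[...,0]>100)&(hsv[...,0]<125)&(hsv[...,1]>18)&(hsv[...,2]>90)&(hsv[...,2]<150)).astype(np.uint8)
m=cv2.morphologyEx(m,cv2.MORPH_OPEN,np.ones((3,3)));cs,_=cv2.findContours(m,0,2);k=cv2.convexHull(max(cs,key=cv2.contourArea))[:,0]
P=np.array([plane(c,u+x0,v+y0,.046) for u,v in k])
for i in range(8):
    x,r=circ(P);e=np.abs(np.hypot(*(P[:,:2]-x).T)-r);P=P[e<=max(.001,np.percentile(e,90))]
print(x,r,len(P))
b=((c['frame'].max(2)[105:165,305:332])<45).astype(np.uint8);cs,_=cv2.findContours(b,0,2);rc=cv2.minAreaRect(max(cs,key=cv2.contourArea));q=cv2.boxPoints(rc)+[305,105]
Q=np.array([plane(c,u,v,.076) for u,v in q]);print(Q[:,:2].round(4).tolist(),Q.mean(0))
ps=plane(c,317,89.4,.046);print('yaw',np.degrees(np.arctan2(*(ps[:2]-x)[::-1])))
rel((x[0],x[1],.12),3.3)
```

```text
[0.44156844 0.27010955] 0.0631027941662209 49
[[0.4728, 0.2823], [0.4741, 0.2624], [0.4141, 0.2577], [0.4127, 0.2785]] [0.44344866 0.27023046 0.076     ]
yaw 4.128449524407699
7.2167 pos [0.4005 0.2699 0.2993] rot [-1.7979e+02  6.0000e-02  2.4500e+00] F [-0.3 -0.3  0.1] q [  34.   11.    6.   86.    0. -149.]
shift [1.372 0.075 5.976] turn [-0.042  0.011 -0.171] grip 1.0007249958774678 0.0
```

```bash
python3 -m creep '[[[1.4,0.07,1.5],[0,0,-0.36],0],[[1.4,0.07,6],[0,0,-0.36],0],[[1.4,0.07,6],[0,0,-0.36],0],[[1.4,0.07,6],[0,0,-0.36],0],[[1.4,0.07,6],[0,0,-0.36],0],[[1.4,0.07,7],[0,0,-0.36],0],[[1.4,0.07,7.8],[0,0,-0.36],0],[[1.4,0.07,8.25],[0,0,-0.36],0],[[1.4,0.07,8.25],[0,0,-0.36],0],[[1.4,0.07,8.25],[0,0,-0.36],0]]'
python3 -c "
from h2 import *
rel((.442,.2702,.051),4.2)"
```

```text
time_s: 8.05
tool_pos: [0.4417, 0.2698, 0.0511]
ee_rot: [-179.8, 0.2, 3.6]
force: [0.2, -0.4, 0.3]
grip_width: 1.004
grip_force: 0.0
8.05 pos [0.4417 0.2698 0.0511] rot [-1.7985e+02  1.6000e-01  3.6000e+00] F [ 0.2 -0.4  0.3] q [  31.   24.  -13.   52.    0. -152.]
shift [ 0.01  -0.014  0.004] turn [-0.031  0.032 -0.12 ] grip 1.0035996824994071 0.0
```

```bash
python3 -m creep '[[[0,0,0],[0,0,-0.1],1],[[0,0,0],[0,0,-0.1],1],[[0,0,0],[0,0,-0.1],1],[[0,0,0],[0,0,-0.1],1],[[0,0,0],[0,0,-0.1],1],[[0,0,0],[0,0,-0.1],1],[[0,0,0],[0,0,-0.1],1],[[0,0,0],[0,0,-0.1],1],[[0,0,0],[0,0,-0.1],1],[[0,0,0],[0,0,-0.1],1]]' 60
python3 -m creep '[[[0,0,-0.2],[0,0,0],1],[[0,0,-0.5],[0,0,0],1],[[0,0,-1],[0,0,0],1],[[0,0,-2],[0,0,0],1],[[0,0,-4],[0,0,0],1],[[0,0,-10.6],[0,0,0],1],[[0,0,-10.6],[0,0,0],1],[[0,0,-10.6],[0,0,0],1],[[0,0,-10.6],[0,0,0],1],[[0,0,-10.6],[0,0,0],1]]'
python3 -c "
from h2 import *
rel((.442,.2702,.39),4.2)"
```

```text
time_s: 8.88
tool_pos: [0.4426, 0.2703, 0.0524]
ee_rot: [-179.8, -0.0, 4.2]
force: [-1.3, 1.1, 6.3]
grip_width: 0.178
grip_force: 60.1
time_s: 9.72
tool_pos: [0.4416, 0.2683, 0.364]
ee_rot: [-179.8, 0.1, 4.2]
force: [1.3, 0.8, -2.2]
grip_width: 0.179
grip_force: 59.0
9.7167 pos [0.4416 0.2683 0.364 ] rot [-1.7981e+02  8.0000e-02  4.1800e+00] F [ 1.3  0.8 -2.2] q [  31.   15.   22.   96.    0. -153.]
shift [ 0.015 -0.065 -0.867] turn [-0.039  0.017 -0.004] grip 0.1791459771970553 59.04854714870453
```

```bash
python3 -m creep '[[[0.1,0.5,-0.3],[0,0,0.7],1],[[0.4,3,-0.3],[0,0,14],1],[[0.4,12,-0.3],[0,0,14],1],[[0.4,12,-0.3],[0,0,14],1],[[0.4,12,-0.3],[0,0,14],1],[[0.4,12,-0.3],[0,0,14],1],[[0.4,12,-0.3],[0,0,14],1],[[0.4,12,-0.3],[0,0,14],1],[[0.4,12,-0.3],[0,0,14],1],[[0.4,12,-0.3],[0,0,14],1]]'
python3 -c "
from h2 import *
rel((.498,-.2828,.34),179.1+115)"
```

```text
time_s: 10.55
tool_pos: [0.4801, -0.0945, 0.3691]
ee_rot: [179.9, 0.1, -64.5]
force: [0.4, 0.9, -2.6]
grip_width: 0.177
grip_force: 59.3
10.55 pos [ 0.4801 -0.0945  0.3691] rot [ 1.7989e+02  1.1000e-01 -6.4460e+01] F [ 0.4  0.9 -2.6] q [ -11.   12.   18.   96.    0. -127.]
shift [5.922 2.167 0.962] turn [0.022 0.023 0.287] grip 0.17653294447300796 59.295727014541626
```

```bash
python3 -m creep '[[[5.9,2.1,0],[0,0,14],1],[[5.9,2.1,0],[0,0,14],1],[[5.9,2.1,0],[0,0,14],1],[[5.9,2.1,0],[0,0,14],1],[[5.9,2.1,0],[0,0,14],1],[[5.9,2.1,0],[0,0,14],1],[[5.9,2.1,0],[0,0,14],1],[[5.9,2.1,0],[0,0,14],1],[[5.9,2.1,0],[0,0,14],1],[[5.9,2.1,0],[0,0,14],1]]' >/dev/null
python3 -m creep '[[[0,0,0],[0,0,8.6],1],[[0,0,0],[0,0,8.6],1],[[0,0,0],[0,0,8.6],1],[[0,0,0],[0,0,8.6],1],[[0,0,0],[0,0,8.6],1],[[0,0,0],[0,0,8.6],1],[[0,0,0],[0,0,8.6],1],[[0,0,0],[0,0,8.6],1]]'
python3 - <<'E'
from h2 import *
rel((.4982,-.2828,.26),179.1)
c=cap('wrist','w5.png');print(c['origin'],[(r[0],r[1]) for r in red(c)]);cap('scene','a5.png');b=cap('side','b5.png')
T=ctrl.observe()['tool_pos'];A=R.from_euler('xyz',ctrl.observe()['ee_rot'],degrees=True)
for r in red(c):
    for d in (0,.003,.006):
        o=plane(c,*r[0],T[2]-d); print(r[0],d,'plate pt tool frame',(A.inv().apply(o-T)*1000).round(1))
    o=plane(c,*r[0],T[2]+.027);print('bar?',(A.inv().apply(o-T)*1000).round(1))
E
```

```text
time_s: 12.05
tool_pos: [0.5022, -0.2758, 0.3686]
ee_rot: [179.8, -0.1, -176.6]
force: [0.2, 0.3, -1.2]
grip_width: 0.173
grip_force: 59.2
12.05 pos [ 0.5022 -0.2758  0.3686] rot [ 1.7977e+02 -1.1000e-01 -1.7660e+02] F [ 0.2  0.3 -1.2] q [-29.  23.  33. 101.   0. -32.]
shift [ 0.14 -0.24  3.62] turn [ 0.044 -0.024  0.861] grip 0.1728346307983417 59.23876225948334
[ 0.43315957 -0.27999942  0.51122567] [([313.3, 102.7], 46), ([316.5, 146.0], 600), ([316.3, 238.4], 537), ([55.0, 336.0], 3), ([38.5, 342.5], 4)]
[313.3, 102.7] 0 plate pt tool frame [73.6 -0.7  0.1]
[313.3, 102.7] 0.003 plate pt tool frame [73.7 -0.7  3.1]
[313.3, 102.7] 0.006 plate pt tool frame [73.8 -0.7  6.1]
bar? [ 72.8  -0.5 -26.9]
[316.5, 146.0] 0 plate pt tool frame [54.6  0.8  0.1]
[316.5, 146.0] 0.003 plate pt tool frame [54.3  0.8  3.1]
[316.5, 146.0] 0.006 plate pt tool frame [54.   0.8  6.1]
bar? [ 57.4   0.7 -26.9]
[316.3, 238.4] 0 plate pt tool frame [8.8 0.8 0. ]
[316.3, 238.4] 0.003 plate pt tool frame [7.5 0.8 3. ]
[316.3, 238.4] 0.006 plate pt tool frame [6.2 0.8 6. ]
bar? [ 20.3   0.7 -27. ]
[55.0, 336.0] 0 plate pt tool frame [ -49.  -142.8   -0.6]
[55.0, 336.0] 0.003 plate pt tool frame [ -51.4 -145.8    2.4]
[55.0, 336.0] 0.006 plate pt tool frame [ -53.9 -148.9    5.4]
bar? [ -26.5 -115.7  -27.5]
[38.5, 342.5] 0 plate pt tool frame [ -53.2 -152.9   -0.6]
[38.5, 342.5] 0.003 plate pt tool frame [ -55.8 -156.1    2.3]
[38.5, 342.5] 0.006 plate pt tool frame [ -58.4 -159.3    5.3]
bar? [ -30.  -123.9  -27.5]
```

View pics/w5.png

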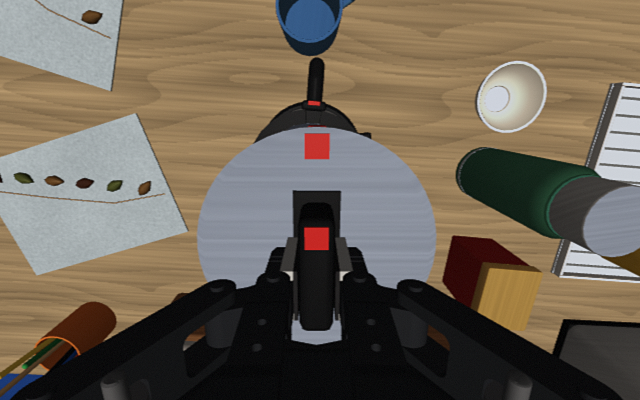

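The lid hangs level, with its red spots at (316,146) and (316,238) in line with the tool axis. The kettle's mark shows beyond it at (313,103).

Run:
```python
from h2 import *
c=load('wrist');m=plane(c,313.3,102.7,.174);print(m)
for k in((.4982,-.2828),(.4982,-.282)):print(np.degrees(np.arctan2(m[1]-k[1],m[0]-k[0])))
rel((.4982,-.282,.26),179.1-8)
rel((.4982,-.282,.26),179.1+8)
```

```text
[ 0.42318034 -0.28189954  0.174     ]
179.31231051305244
179.92327238217655
12.2 pos [ 0.5024 -0.2759  0.3686] rot [ 1.7979e+02 -9.0000e-02 -1.7666e+02] F [ 0.3  0.1 -2.2] q [-29.  23.  33. 100.   0. -32.]
shift [ 0.145 -0.21   3.621] turn [ 0.041 -0.022  2.447] grip 0.17334376781704172 59.23775374889374
12.2 pos [ 0.5024 -0.2759  0.3686] rot [ 1.7979e+02 -9.0000e-02 -1.7666e+02] F [ 0.3  0.1 -2.2] q [-29.  23.  33. 100.   0. -32.]
shift [ 0.145 -0.21   3.621] turn [ 0.043 -0.016 -0.753] grip 0.17334376781704172 59.23775374889374
```

```bash
python3 -m creep '[[[0.15,-0.21,0.5],[0,0,-0.75],1],[[0.15,-0.21,1.5],[0,0,-0.75],1],[[0.15,-0.21,2.6],[0,0,-0.75],1],[[0.15,-0.21,3.2],[0,0,-0.75],1],[[0.15,-0.21,3.6],[0,0,-0.75],1],[[0.15,-0.21,3.6],[0,0,-0.75],1],[[0.15,-0.21,3.6],[0,0,-0.75],1],[[0.15,-0.21,3.6],[0,0,-0.75],1]]'
python3 -c "
from h2 import *
rel((.4982,-.282,.212),187.1)"
```

```text
time_s: 12.87
tool_pos: [0.4987, -0.2824, 0.2619]
ee_rot: [179.9, 0.0, -173.0]
force: [-0.3, -0.7, -1.8]
grip_width: 0.173
grip_force: 59.2
12.8667 pos [ 0.4987 -0.2824  0.2619] rot [ 1.7986e+02  3.0000e-02 -1.7299e+02] F [-0.3 -0.7 -1.8] q [-30.  22.  16.  84.   0. -37.]
shift [0.017 0.011 1.664] turn [ 0.028  0.006 -0.018] grip 0.17258701138217322 59.202901124954224
```

```bash
python3 -m creep '[[[0,0,0.4],[0,0,0],1],[[0,0,0.8],[0,0,0],1],[[0,0,1.2],[0,0,0],1],[[0,0,1.5],[0,0,0],1],[[0,0,1.66],[0,0,0],1],[[0,0,1.66],[0,0,0],1],[[0,0,1.66],[0,0,0],1]]'
python3 -m creep '[[[0,0,0.07],[0,0,0],1],[[0,0,0.14],[0,0,0],1],[[0,0,0.2],[0,0,0],1],[[0,0,0.2],[0,0,0],1]]'
python3 -m creep '[[[0,0,0.07],[0,0,0],1],[[0,0,0.13],[0,0,0],1],[[0,0,0.13],[0,0,0],1]]'
```

```text
time_s: 13.45
tool_pos: [0.4985, -0.2821, 0.2115]
ee_rot: [179.8, -0.0, -173.0]
force: [1.0, -0.6, -1.7]
grip_width: 0.174
grip_force: 59.4
time_s: 13.78
tool_pos: [0.498, -0.2821, 0.2047]
ee_rot: [179.8, -0.1, -173.0]
force: [-0.4, -1.2, -0.8]
grip_width: 0.173
grip_force: 59.2
time_s: 14.03
tool_pos: [0.4974, -0.2819, 0.201]
ee_rot: [179.8, -0.1, -173.0]
force: [-3.0, -0.9, 1.3]
grip_width: 0.179
grip_force: 59.8
```

```bash
python3 -m creep '[[[0.02,0,0],[0,0,0.3],1],[[0.02,0,0],[0,0,0.6],1],[[0.02,0,0],[0,0,0.9],1],[[0.02,0,0],[0,0,1.2],1],[[0.02,0,0],[0,0,1.5],1],[[0.02,0,0],[0,0,1.5],1]]'
python3 -m creep '[[[0,0,0.05],[0,0,0],1],[[0,0,0.1],[0,0,0],1],[[0,0,0.1],[0,0,0],1]]'
python3 - <<'E'
from h2 import *
rel((.4982,-.282,.197),179.5);c=cap('wrist','w6.png')
cv2.imwrite('pics/w6c.png',cv2.resize(c['frame'][0:260,180:460],(646,600),interpolation=2))
for r in red(c): print(r[:2])
E
```

```text
time_s: 14.53
tool_pos: [0.4969, -0.2818, 0.2005]
ee_rot: [179.8, -0.2, 179.4]
force: [-2.6, -0.2, -1.6]
grip_width: 0.176
grip_force: 59.4
time_s: 14.78
tool_pos: [0.4967, -0.2818, 0.1972]
ee_rot: [179.8, -0.2, 179.5]
force: [-4.2, 0.2, -1.8]
grip_width: 0.173
grip_force: 59.3
14.7833 pos [ 0.4967 -0.2818  0.1972] rot [179.78  -0.21 179.49] F [-4.2  0.2 -1.8] q [-30.  23.   8.  75.   0. -29.]
shift [-0.051 -0.005  0.006] turn [ 0.044 -0.041 -0.003] grip 0.17265545109203956 59.33823645114899
([313.5, 104.1], 196)
([310.0, 126.0], 3)
([316.4, 145.6], 620)
([316.3, 238.4], 537)
```

View pics/w6c.png

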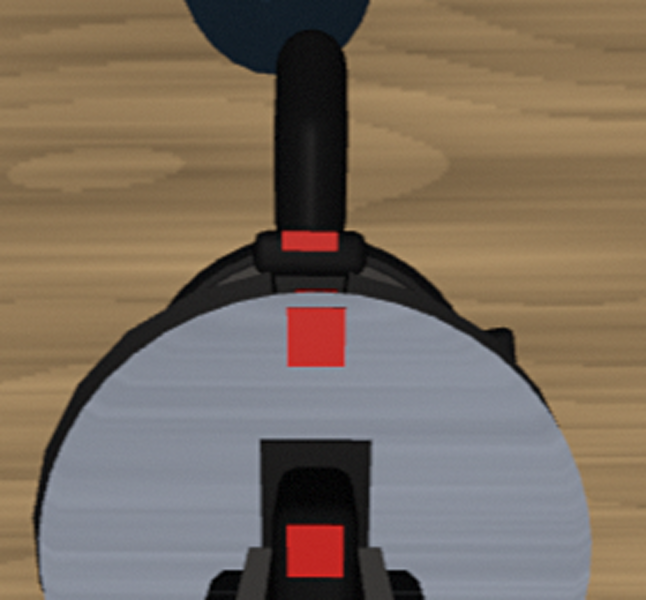

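The key's red is just visible at crop (315,291), centred in the notch and in line with the handle mark at (310,240). I ease off the sideways force and lower onto the catch.

```bash
python3 -m creep '[[[0.03,0,0],[0,0,0],1],[[0.05,0,0.02],[0,0,0],1],[[0.05,0,0.04],[0,0,0],1],[[0.05,0,0.04],[0,0,0],1]]'
python3 -m creep '[[[0.02,0,0.03],[0,0,0],1],[[0.02,0,0.03],[0,0,0],1]]'
```

```text
time_s: 15.17
tool_pos: [0.4964, -0.282, 0.1969]
ee_rot: [179.8, -0.0, 179.5]
force: [-1.4, -0.6, -1.7]
grip_width: 0.171
grip_force: 59.5
time_s: 15.33
tool_pos: [0.4962, -0.2821, 0.1962]
ee_rot: [179.8, 0.0, 179.5]
force: [-0.3, -0.6, -0.9]
grip_width: 0.176
grip_force: 59.5
```

```bash
python3 -m creep '[[[0.01,0,0.02],[0,0,0],1],[[0.01,0,0.04],[0,0,0],1],[[0.01,0,0.04],[0,0,0],1]]'
python3 -m creep '[[[0,0,0],[0,0,0],0.9],[[0,0,0],[0,0,0],0.7],[[0,0,0],[0,0,0],0.5],[[0,0,0],[0,0,0],0.3],[[0,0,0],[0,0,0],0],[[0,0,0],[0,0,0],0],[[0,0,0],[0,0,0],0],[[0,0,0],[0,0,0],0],[[0,0,0],[0,0,0],0]]'
python3 -m creep '[[[0,0,-0.3],[0,0,0],0],[[0,0,-1],[0,0,0],0],[[0,0,-2],[0,0,0],0],[[0,0,-2.8],[0,0,0],0],[[0,0,-2.8],[0,0,0],0],[[0,0,-2.8],[0,0,0],0]]'
python3 - <<'E'
from h2 import *
b=cap('side','b7.png');c=cap('wrist','w7.png');rel((.52,-.282,.24),179.5);print([r[:2] for r in red(c)])
im=np.zeros((600,800,3),np.uint8);im[:400,:400]=cv2.resize(b['frame'][135:215,345:425],(400,400),interpolation=2);im[:400,400:]=cv2.resize(c['frame'][0:320,160:480],(400,400));cv2.imwrite('pics/m7.png',im)
E
```

```text
time_s: 15.58
tool_pos: [0.4959, -0.2823, 0.1956]
ee_rot: [179.9, 0.0, 179.5]
force: [-1.1, -0.9, 3.8]
grip_width: 0.173
grip_force: 60.1
time_s: 16.33
tool_pos: [0.4951, -0.2819, 0.1946]
ee_rot: [179.8, -0.1, 179.5]
force: [-0.8, 0.1, -1.0]
grip_width: 0.999
grip_force: 0.0
time_s: 16.83
tool_pos: [0.4963, -0.2828, 0.2812]
ee_rot: [179.9, 0.2, 179.5]
force: [-0.1, 0.7, -0.6]
grip_width: 0.996
grip_force: 0.0
16.9333 pos [ 0.495  -0.282   0.2782] rot [ 1.7978e+02 -1.2000e-01  1.7948e+02] F [0.6 1.  0.5] q [-30.  21.  18.  87.   0. -29.]
shift [-0.837  0.004  1.273] turn [ 0.044 -0.024 -0.004] grip 0.9971810637041676 0.0
[([315.2, 108.0], 77), ([315.0, 131.4], 237), ([314.5, 181.5], 196), ([349.2, 321.5], 1834)]
```

View pics/m7.png

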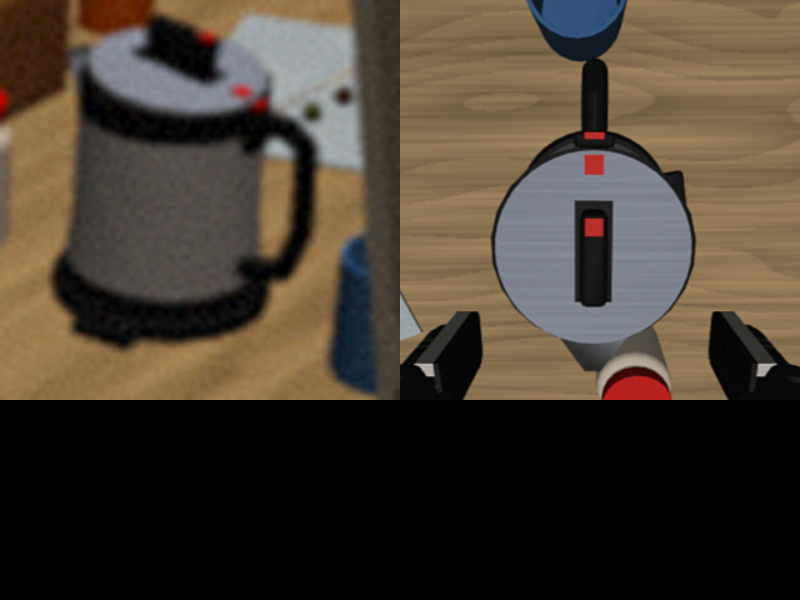

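The side crop shows the lid seated at the handle and propped up at the front. The wrist crop shows key spot (594,165) in line with the handle mark (594,135). Now I shut the fingers and move over the bar's front end.

```bash
python3 -m creep '[[[-0.77,0,0],[0,0,0],1],[[-0.77,0,0],[0,0,0],1],[[-0.77,0,0],[0,0,0],1],[[-0.77,0,0],[0,0,0],1],[[-0.77,0,0],[0,0,0],1],[[-0.77,0,0.8],[0,0,0],1],[[-0.77,0,1.2],[0,0,0],1],[[-0.77,0,1.5],[0,0,0],1],[[-0.77,0,1.6],[0,0,0],1],[[-0.77,0,1.6],[0,0,0],1]]' 60
python3 -m creep '[[[0,0,0.07],[0,0,0],1],[[0,0,0.14],[0,0,0],1],[[0,0,0.2],[0,0,0],1],[[0,0,0.2],[0,0,0],1]]'
python3 -m creep '[[[0,0,0.07],[0,0,0],1],[[0,0,0.1],[0,0,0],1],[[0,0,0.1],[0,0,0],1]]'
```

```text
time_s: 17.77
tool_pos: [0.5176, -0.2821, 0.23]
ee_rot: [179.8, -0.2, 179.5]
force: [0.4, -0.4, 0.5]
grip_width: -0.0
grip_force: 0.0
time_s: 18.1
tool_pos: [0.5184, -0.2823, 0.2247]
ee_rot: [179.8, -0.1, 179.5]
force: [-0.8, 0.1, -0.1]
grip_width: 0.002
grip_force: 0.0
time_s: 18.35
tool_pos: [0.5182, -0.2822, 0.2214]
ee_rot: [179.8, -0.1, 179.5]
force: [0.0, -0.0, 0.8]
grip_width: -0.004
grip_force: 0.0
```

```bash
python3 -m creep '[[[0,0,0.05],[0,0,0],1],[[0,0,0.1],[0,0,0],1],[[0,0,0.1],[0,0,0],1]]'
python3 -m creep '[[[0,0,0.05],[0,0,0],1],[[0,0,0.1],[0,0,0],1],[[0,0,0.1],[0,0,0],1]]'
```

```text
time_s: 18.6
tool_pos: [0.5181, -0.2821, 0.2182]
ee_rot: [179.8, -0.1, 179.5]
force: [0.1, -0.0, 0.5]
grip_width: -0.003
grip_force: 0.0
time_s: 18.85
tool_pos: [0.5184, -0.2824, 0.2167]
ee_rot: [179.9, -0.0, 179.5]
force: [-1.6, 0.1, 4.5]
grip_width: 0.001
grip_force: 2.0
```

```bash
python3 -m creep '[[[0,0,0.05],[0,0,0],1],[[0,0,0.05],[0,0,0],1]]'
python3 -m creep '[[[0,0,0.05],[0,0,0],1],[[0,0,0.05],[0,0,0],1]]'
```

```text
time_s: 19.02
tool_pos: [0.5186, -0.2825, 0.216]
ee_rot: [179.9, 0.1, 179.5]
force: [-2.1, 0.9, 7.0]
grip_width: 0.001
grip_force: 3.7
time_s: 19.18
tool_pos: [0.5191, -0.2825, 0.215]
ee_rot: [179.9, 0.1, 179.5]
force: [-1.4, 0.3, 8.1]
grip_width: 0.0
grip_force: 3.9
```

```bash
python3 -m creep '[[[0,0,0.05],[0,0,0],1],[[0,0,0.05],[0,0,0],1]]'
python3 -m creep '[[[0,0,0.05],[0,0,0],1],[[0,0,0.05],[0,0,0],1]]'
```

```text
time_s: 19.35
tool_pos: [0.52, -0.2825, 0.2133]
ee_rot: [179.9, 0.2, 179.5]
force: [2.8, 1.1, 4.9]
grip_width: 0.003
grip_force: 2.2
time_s: 19.52
tool_pos: [0.518, -0.2821, 0.2094]
ee_rot: [179.8, -0.1, 179.5]
force: [-1.1, 0.1, -0.0]
grip_width: 0.002
grip_force: 0.0
```

```bash
python3 -m creep '[[[0,0,0.03],[0,0,0],1],[[0,0,0.03],[0,0,0],1]]'
python3 -m creep '[[[0,0,-0.3],[0,0,0],1],[[0,0,-1.5],[0,0,0],1],[[0.8,0,-3],[0,0,0],1],[[0.8,0,-3.5],[0,0,0],1],[[0.8,0,-3.5],[0,0,0],1],[[0.8,0,-3.5],[0,0,0],1],[[0.8,0,-3.5],[0,0,0],1]]'
python3 - <<'E'
from h2 import *
b=cap('side','b8.png');a=cap('scene','a8.png');c=cap('wrist','w8.png');print([r[:2] for r in red(c)])
for r in red(c)[:3]:print(plane(c,*r[0],.179),plane(c,*r[0],.209))
im=np.zeros((600,800,3),np.uint8);im[:400,:400]=cv2.resize(b['frame'][135:215,345:425],(400,400),interpolation=2);im[:400,400:]=cv2.resize(a['frame'][140:240,145:245],(400,400),interpolation=2);cv2.imwrite('pics/m8.png',im)
E
```

```text
time_s: 19.68
tool_pos: [0.5179, -0.2821, 0.2091]
ee_rot: [179.8, -0.1, 179.5]
force: [-1.0, 0.8, 4.4]
grip_width: -0.0
grip_force: 2.4
time_s: 20.27
tool_pos: [0.4942, -0.2822, 0.3129]
ee_rot: [179.8, -0.1, 179.5]
force: [0.1, 0.9, -0.5]
grip_width: 0.002
grip_force: 0.0
[([314.5, 111.5], 56), ([313.9, 132.9], 171), ([313.7, 179.1], 139)]
[ 0.42334007 -0.28126855  0.179     ] [ 0.42353227 -0.28130514  0.209     ]
[ 0.44141681 -0.28198435  0.179     ] [ 0.43964116 -0.28194302  0.209     ]
[ 0.48281136 -0.28262061  0.179     ] [ 0.47652944 -0.28251001  0.209     ]
```

View pics/m8.png

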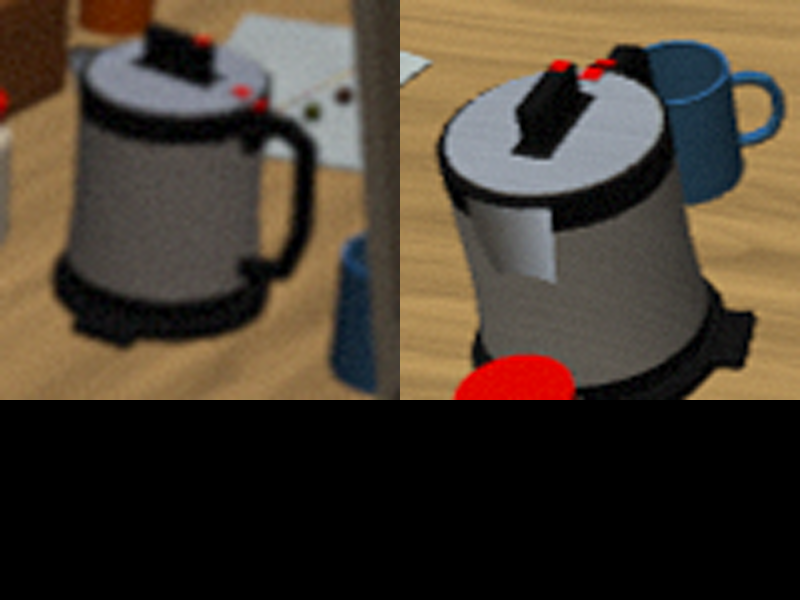

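Both crops show the lid level and flush on the rim, its key spot beside the handle mark at (600,68). The kettle stands on its base and the arm is clear.

```bash
python3 -c "
from rig import ctrl
print(ctrl.sign_off())"
```

```text
the job is handed in; nothing more can be done
None
```

The lid is clicked home and looks flush on the rim, with its key in the notch by the handle; the kettle is on its base, no other object was touched, and the job was handed in at about 20 s of the 58 s allowed.

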